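# Pour the weighed walnuts into the gift box under the wire rack

## Robot

A 6-joint arm with a two-finger parallel gripper is mounted at the origin on the work surface. World frame = base frame: x ahead of the robot, y to its left, z up, the work surface at z = 0. Lengths are in m, angles in rad, forces in N, time in s.
With the tool pointing down it reaches from about 0.425 to 0.95 m from the base axis. Payload 3.5 kg.
Tool frame: the origin (TCP) lies at the very end of the fingers, on their centre line; the grasp point (between the pads) lies 19 mm behind it; z points along the fingers, y is the line along which they close (so a half turn about z gives the same grasp; the last joint's range is limited). The gripper opens to 85 mm and grips with 20 to 120 N. Pads are 22 mm wide; open, the fingers measure 114 mm over their backs; the gripper's body (76 mm by 85 mm) begins 54 mm behind the grasp point. The pads swing forward as they close: fully open they stand 13 mm farther back than shut.
Start: joints at [1.155, 0.286, 1.577, -0, 1.279, -0.15], TCP at [0.177, 0.651, 0.202] pointing down, gripper open.
Joint ranges: [-2.77, 2.77], [-0.9, 2.22], [0.21, 2.48], [-1.53, 4.67], [0.24, 2.81], [-2.84, 2.84]. Speed limits (rad/s): [2.79, 2.79, 3.14, 3.14, 3.14, 3.14].

## Interface

Orientations are given as a unit quaternion [x, y, z, w].
In Python, from plant import ctrl gives the robot as it stands.
- The arm moves only by the tool carry_out, never from a script. Its argument "deltas" is one flat list of numbers, 6 for each row, row after row: the shift along the tool's x, y, z in m, then the turn, a rotation vector about the tool's x, y, z in rad. A call has 1 to 5 rows; each row is the pose to reach, as a shift and turn from the pose commanded when the call began, along the tool's axes at that moment; what a row does not reach only later rows make up. A row lasts 1/8 s, in which the tool goes at most 62.5 mm and 10.7 degrees, less where a joint would pass 70% of its speed; a pose out of reach is approached as far as the arm can. A call with a gripper value outside its range is refused whole. "grip" is the opening in per cent of the stroke, from 0 (shut) to 100 (fully open), set as the call begins (left out, the last holds). The fingers move at their own pace and stop on an object; "grip_force" is the grip in N (left out, the last holds). Time passes only in rows, so rows that repeat a pose let the fingers close. It gives the time, the measured TCP pose, the force, the opening and the grip force at its end, in the units of the state.
- ctrl.get_state(): the state, without advancing time (a new reading comes with each control period).
- ctrl.read_camera(name): name is "scene" or "top" or "wrist"; returns (picture, depth): 400x640x3 uint8, red, green, blue; 400x640 float32, m along the optical axis (not along the pixel's ray), 0 where there is no reading.
- ctrl.camera_model(name): a dict with "intrinsics" (3x3 intrinsics, pixels), "k1" (the pictures are not rectified: a ray, as slopes to the right and down, at radius r is drawn at 1 + k1 r^2 times it, then the intrinsics apply), "extrinsics" (4x4, takes a point from world to camera coordinates); the wrist camera has in their place "hand_eye" (4x4, takes a point from camera to tool coordinates, whose origin is the TCP and whose axes are the flange's). Camera axes: x right, y down, z forward; pixel columns grow to the right and rows downward; lengths in m; the calibration is good to about 2 mm. A picture is of the moment at which its call begins: read the wrist's pose just before it. camera_model takes no time and is no camera call.
- ctrl.sign_off(): hands the job in; it is judged then, once.
Trained networks look in the newest picture that a camera, given by its name, has taken for a name from the list of things; names that differ only in an ending like _2 or _b are one class to them, and where a whole thing is asked for, a point or a joint stands for the part that bears it (a point fixed in the world has none). Each returns a list of dicts, best first, with "score" (0 to 1); they miss things now and then, are a little off and sometimes report something else, mostly with a low value. They report only what shows in the picture. A call takes as long as a camera call. They do not tell look-alikes from the thing itself.
- ctrl.find_in(camera, query): "uv" ([column, row] in pixels, amid what is visible of it).
The state is a dict: "time": time; "qpos": joint angles; "dq": joint speeds; "joint_efforts": joint torques, N m; "eef_pos": TCP position; "tcp_rot": TCP orientation; "contact_force": force on the tool from outside, world axes, zero at the start; "wrist_torque": the same for the moment, N m; "opening": opening from 0.0 (shut) to 1.0 (fully open); "finger_force": force on a finger pad.
Only numpy, scipy, OpenCV 4.12 (cv2) and the standard library are available. Lean on these libraries where they do the work, as an engineer would, in place of code of your own. Each camera call takes 0.05 s, during which the arm holds its last target. There are 200 camera calls.

## Task

The scoop on the scale holds a weighed portion of three walnuts. Bring its mouth in under the low wire rack, over the empty card liner in the gift box, and pour all three walnuts into the liner without banging the rack or upsetting the other goods, then stand the empty scoop back upright on the scale's tray.

Things in the scene. Friction and masses are not known exactly. Their poses are not given: they have to be found in the camera images.
- scoop: Bare aluminium weighing scoop with a black handle, 203 mm long, 73 mm wide, 60 mm high, 0.19 to 0.31 kg. Origin: centre line, underside of its foot. x points from handle to open mouth, y left, z up. It stands level on a flat foot plate, 54 mm wide (y), from x = -54 to +42 mm.
- scoop_grip (a point): Point to hold, inside the straight level handle: x = -105, z = 38 mm in the scoop's frame. The bar is 20 mm wide (y), 22 mm high, flat-sided, x = -64 to -147 mm. Held with the gripper leaning 35 to 45 degrees back, away from the mouth, the gripper comes about upright when the scoop is tipped to pour and so clears the rack's front edge.
- scoop_lip (a point): Middle of the mouth's lip, top face: x = 55, z = 32.5 mm in the scoop's frame. The bowl's floor rises 12 degrees from the heel to this lip, so the walnuts stay at the heel while the scoop is level. With the nose pitched down some 20 degrees they begin to roll out; by 40 degrees all leave over the lip.
- scoop_bowl (a point): Middle of the bowl, x = -5, z = 35 mm in the scoop's frame. The bowl is a half-pipe, inside radius 34 mm, wall 2.5 mm, open above and at the mouth, closed by a wall at the heel (x = -57 mm, floor 6 mm high). Its top edge is 42 mm high at the heel and 59 mm at most, near the mouth.
- scale: White counting scale, fixed; keypad towards the robot, footprint 320 x 220 mm, a blue tray 230 mm square on top, with a rim 6 mm high and wide. Origin: on the bench under the tray's middle; x points away from the keypad.
- scale_tray (a point): Middle of the tray's flat top face, 88 mm above the bench, same axes as the scale. The scoop stands on the tray at the start.
- rack: Low chrome wire rack, fixed, a carton and a jar fixed on its rear half, 240 mm deep (x), 430 mm wide (y), on four 16 mm posts at its corners, open all round; the wire shelf's underside is 195 mm and its top 201 mm above the bench. Origin: on the bench under its middle; x points away from its front edge, x = -120 mm, which faces the scale.
- gift_box: Open plywood gift box, fixed, under the rack: 152 (x) x 350 (y) x 60 mm high, walls 5 mm, three equal compartments along y. Origin: centre of its underside. Its front wall stands 6 mm behind the rack's front edge. Two compartments hold the jar and the tin, the third the card liner; which is which varies.
- liner: Open brown card liner, fixed in one compartment of the gift box, empty at the start: 134 (x) x 102 (y) x 40 mm high, walls 2 mm, on the box's floor 5 mm above the bench. Origin: centre of its underside; axes as the rack's.
- walnut1: Walnut in its shell, round, 34 mm across, 10 to 19 g. Origin: on its surface, so it turns about with the nut; use walnut1_mid.
- walnut1_mid (a point): Middle of walnut 1, at the start the one at the heel of the scoop.
- walnut2: Walnut like walnut1.
- walnut2_mid (a point): Middle of walnut 2, at the start the middle one.
- walnut3: Walnut like walnut1.
- walnut3_mid (a point): Middle of walnut 3, at the start the one nearest the lip.
- jar: Clear jar of sweets with a gold lid, 80 mm across, 118 mm high, loose in one compartment of the gift box. Origin: centre of its underside. A bystander.
- tin: Round white tin with a gold lid, 95 mm across, 76 mm high, loose in one compartment of the gift box. Origin: centre of its underside. A bystander.
- flask: White flask, 72 mm across, 228 mm high, loose on the bench to the right. A bystander.
- ribbon: Ribbon spool, 84 mm across, 40 mm high, loose on the bench between the scale and the rack, nearer the robot. A bystander.
- tape: Black tape dispenser, 150 x 55 x 92 mm high, loose on the bench at the right front. A bystander.
- bench_jar: Jar with a gold lid, 84 mm across, 95 mm high, loose on the bench behind the rack, to the right. A bystander.
Mind the look-alikes: they are no part of the job. Leave any orange look-alike of the scoop alone. Leave any yellow look-alike of the walnut3 alone.

How it is judged:
By the outcome, as a careful person would: the job done as asked, in the order asked, and still so for the second after the job is handed in, with the robot touching nothing.
It also fails if it takes over 58 s, if anything falls off the work surface, if the arm or the gripper's body presses on something with over 40 N, if the wrist force passes 120 N, or if a joint passes its speed limit or range.

## Working session

There is one attempt and no reset: what is moved stays moved. The work goes in short steps, Python scripts to look and compute and a tool call to move; the robot and the scene stay as the last step left them, time stands still between calls to the robot, and variables do not carry over. Pictures are saved under pics/ and viewed, at most 10 in all, crops included, and the job is handed in when it is done.

Besides the shell and the picture viewer there is one more tool, called after "Request:" by a JSON object that holds its "fn" and its "kwargs", one argument or row to a line. carry_out: Moves the arm, as the interface text tells. Its arguments: {"type":"object","properties":{"deltas":{"type":"array"},"grip":{"type":"number"},"grip_force":{"type":"number"}},"required":["deltas"]}

```bash
mkdir -p pics; ls
cat > h.py <<'E'
import numpy as np,cv2
from plant import ctrl
from scipy.spatial.transform import Rotation as R
def pix2w(cam,uv,d,st=None):
    m=ctrl.camera_model(cam);K=np.array(m["intrinsics"]);k=m["k1"]
    p=np.array([(uv[0]-K[0,2])/K[0,0],(uv[1]-K[1,2])/K[1,1]]);q=p.copy()
    for _ in range(20): q=p/(1+k*(q@q))
    c=np.array([q[0]*d,q[1]*d,d,1])
    if cam=="wrist":
        t=np.array(m["hand_eye"])@c
        return R.from_quat(st["tcp_rot"]).apply(t[:3])+st["eef_pos"]
    return (np.linalg.inv(np.array(m["extrinsics"]))@c)[:3]
def cloud(cam,D,st=None):
    m=ctrl.camera_model(cam);K=np.array(m["intrinsics"]);k=m["k1"]
    v,u=np.mgrid[:400,:640]
    p=np.stack([(u-K[0,2])/K[0,0],(v-K[1,2])/K[1,1]],-1);q=p.copy()
    for _ in range(20): q=p/(1+k*(q**2).sum(-1,keepdims=True))
    c=np.concatenate([q*D[...,None],D[...,None]],-1)
    if cam=="wrist":
        H=np.array(m["hand_eye"]);t=c@H[:3,:3].T+H[:3,3]
        return R.from_quat(st["tcp_rot"]).apply(t.reshape(-1,3)).reshape(t.shape)+st["eef_pos"]
    E=np.linalg.inv(np.array(m["extrinsics"]));return c@E[:3,:3].T+E[:3,3]
E
python3 - <<'E'
from h import *
s=ctrl.get_state();print(s)
for c in("scene","top"):
    I,D=ctrl.read_camera(c);cv2.imwrite(f"pics/{c}0.png",I[...,::-1]);np.save(f"{c}0.npy",D);np.save(f"{c}0i.npy",I)
    W=cloud(c,D)
    for n in["scoop","scoop_grip","scoop_lip","scoop_bowl","scale_tray","rack","gift_box","liner","walnut1_mid","walnut3","jar","tin","flask","ribbon","tape"]:
        for r in ctrl.find_in(c,n)[:2]:
            u,v=r["uv"];print(c,n,np.round(r["uv"]),round(r["score"],2),np.round(W[int(v),int(u)],3))
E
```

```text
pics
{'time': 0.0, 'qpos': array([ 1.15500720e+00,  2.87196091e-01,  1.57819608e+00, -3.02369431e-05,
        1.27860830e+00, -1.50019772e-01]), 'dq': array([ 1.12004620e-03, -1.58719904e-04, -2.88133903e-05, -2.38762165e-04,
       -3.05038970e-03,  2.10971017e-03]), 'joint_efforts': array([-1.25900737e-03, -4.05976260e+01, -2.92625999e+01, -1.97887061e-04,
        5.86518217e-03, -1.38714213e-05]), 'eef_pos': array([0.17698005, 0.65061926, 0.20021666]), 'tcp_rot': array([ 1.32489507e-01,  9.91183677e-01, -1.16008938e-03, -3.22168264e-04]), 'contact_force': array([ 0.69571766, -0.13961872,  0.87065294]), 'wrist_torque': array([ 0.01904366,  0.02318073, -0.04415016]), 'finger_force': 0.0, 'opening': 0.9985625976193075}
scene scoop [176. 226.] 0.9 [0.532 0.333 0.112]
scene scoop [218. 337.] 0.9 [0.209 0.333 0.019]
scene scoop_grip [175. 231.] 0.97 [0.514 0.332 0.133]
scene scoop_grip [213. 334.] 0.84 [0.218 0.341 0.022]
scene scoop_lip [172. 228.] 0.88 [0.53  0.345 0.112]
scene scoop_lip [210. 336.] 0.6 [0.216 0.351 0.022]
scene scoop_bowl [211. 338.] 0.97 [0.21  0.351 0.017]
scene sc
[... 1152 characters left out ...]
 [0.493 0.299 0.091]
top rack [372. 136.] 0.59 [ 0.636 -0.239  0.272]
top rack [186. 208.] 0.54 [0.503 0.298 0.087]
top gift_box [329. 193.] 0.64 [ 0.542 -0.128  0.051]
top liner [334. 144.] 0.91 [ 0.714 -0.152  0.006]
top liner [169. 197.] 0.42 [0.528 0.339 0.115]
top walnut3 [176. 197.] 0.58 [0.525 0.308 0.136]
top walnut3 [246. 185.] 0.51 [0.58  0.132 0.029]
top jar [333. 176.] 0.69 [ 0.572 -0.142  0.124]
top tin [332. 211.] 0.84 [ 0.456 -0.132  0.202]
top tin [169. 207.] 0.25 [0.498 0.331 0.133]
top flask [484. 228.] 0.82 [ 0.396 -0.541  0.174]
top ribbon [267. 241.] 0.67 [0.402 0.066 0.038]
top tape [422. 272.] 0.86 [ 0.293 -0.395  0.038]
top tape [375. 134.] 0.34 [ 0.635 -0.248  0.279]
```

View pics/scene0.png

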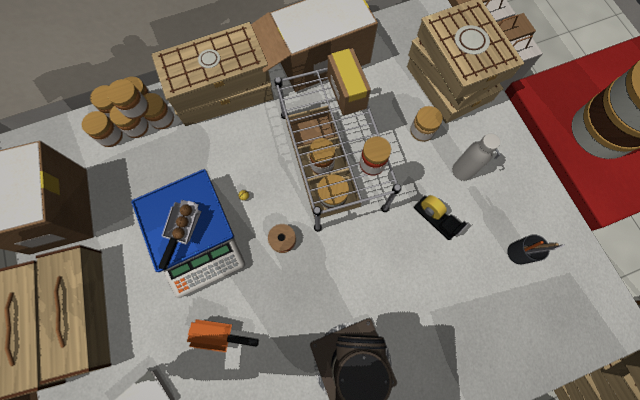

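View pics/top0.png

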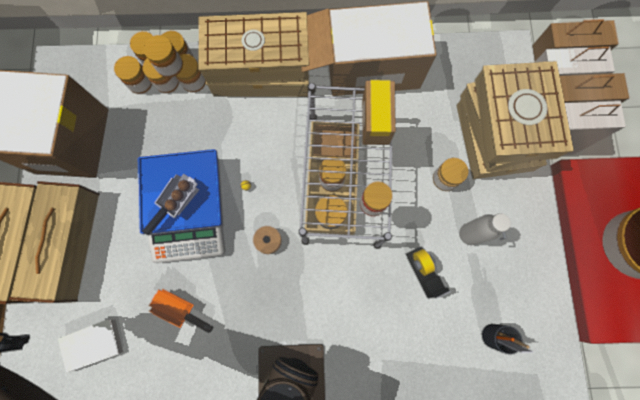

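Run:
```python
from h import *
for c in("top","scene"):
    D=np.load(f"{c}0.npy");I=np.load(f"{c}0i.npy").astype(int);W=cloud(c,D)
    x,y,z=W[...,0],W[...,1],W[...,2]
    blue=(I[...,2]>I[...,0]+60)&(z>.07)&(z<.11)&(x>.3)&(x<.7)
    r=cv2.minAreaRect(W[blue][:,:2].astype(np.float32)*1000);print(c,"tray",r,np.median(z[blue]))
    reg=(x>.37)&(x<.65)&(y>.2)&(y<.45)
    dark=reg&(I.max(-1)<60)&(z>.118)&(z<.16)
    P=W[dark];print("handle n",len(P)); m=np.median(P,0)
    v=np.linalg.svd(P[:,:2]-P[:,:2].mean(0))[2][0] ; pr=(P[:,:2]-P[:,:2].mean(0))@v
    print(m,P.mean(0),v,np.degrees(np.arctan2(v[1],v[0])),pr.min(),pr.max())
    al=reg&(z>.1)&(np.ptp(I,axis=-1)<30)&(I.min(-1)>70);P=W[al][:,:2]
    print("scoopAL",cv2.minAreaRect(P.astype(np.float32)*1000),len(P))
    al=reg&(z>.105)&~blue;print("scoopall",cv2.minAreaRect(W[al][:,:2].astype(np.float32)*1000))
    # rack
    k=(z>.19)&(z<.215)&(x>.3)&(x<.95)&(y>-.45)&(y<.05);P=W[k][:,:2].astype(np.float32)*1000
    print("rack",len(P),cv2.minAreaRect(P),np.percentile(z[k],[5,50,95]))
    br=(x>.3)&(x<.9)&(y>-.3)&(y<.05)&(z>.03)&(z<.075)
    print("box",br.sum(),cv2.minAreaRect(W[br][:,:2].astype(np.float32)*1000))
    for n in("ribbon","yel"):
        pass
I=cv2.imread("pics/top0.png");J=cv2.imread("pics/scene0.png")
a=cv2.resize(I[75:255,130:430],(790,474),interpolation=cv2.INTER_CUBIC);cv2.imwrite("pics/crop.png",a)
```

```text
top tray ((554.4375, 318.310791015625), (235.99142456054688, 236.48074340820312), 4.381603240966797) 0.08789102696958095
handle n 102
[0.46087333 0.35785639 0.13415264] [0.46308365 0.35527539 0.13365674] [-0.77997393  0.62581201] 141.2581884437669 -0.1274805778253836 0.05084750668602527
scoopAL ((501.30059814453125, 331.27593994140625), (74.41927337646484, 199.84671020507812), 53.43277359008789) 627
scoopall ((503.0462646484375, 332.62982177734375), (75.6680679321289, 200.75729370117188), 51.99474334716797)
rack 4600 ((670.000732421875, -245.7855224609375), (363.8829345703125, 592.9840698242188), 84.79515075683594) [0.19478414 0.20009466 0.20518275]
box 1857 ((634.79931640625, -110.15213012695312), (528.6227416992188, 324.9129333496094), 0.7492467164993286)
scene tray ((555.9719848632812, 317.5985107421875), (236.71958923339844, 235.4237060546875), 4.636302471160889) 0.08995610129511045
handle n 440
[0.47794052 0.35134873 0.13683104] [0.485311   0.34264816 0.13507416] [-0.77167194  0.63602077] 140.5042659856535 -0.10540284222240306 0.07918164730392448
scoopAL ((536.4112548828125, 306.9003601074219), (75.10186767578125, 120.02264404296875), 51.861839294433594) 362
scoopall ((504.5110778808594, 332.0921630859375), (75.12190246582031, 201.49331665039062), 51.28123092651367)
rack 4000 ((669.859619140625, -246.0323486328125), (359.9033508300781, 589.7024536132812), 84.74893188476562) [0.19570869 0.20188058 0.20794896]
box 1827 ((634.3878784179688, -115.36854553222656), (330.471923828125, 527.740234375), 89.97882843017578)
```

View pics/crop.png

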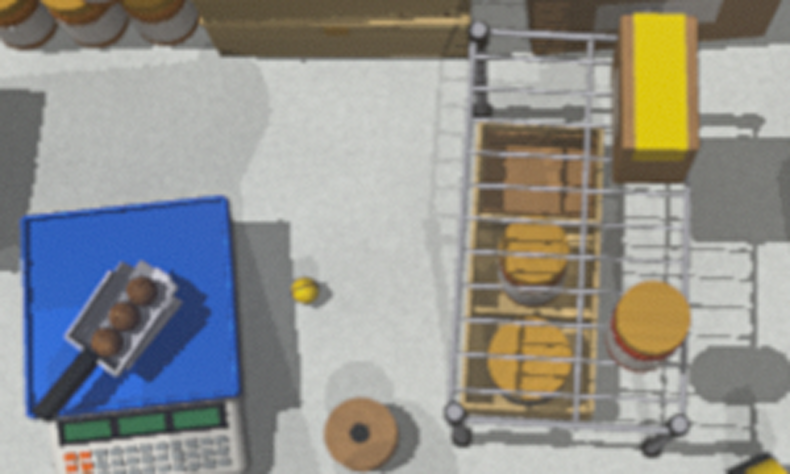

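```bash
cat >> h.py <<'E'
def onz(cam,uv,z):
    a=pix2w(cam,uv,1.);b=pix2w(cam,uv,2.);t=(z-a[2])/(b[2]-a[2]);return a+t*(b-a)
E
python3 - <<'E'
from h import *
f=lambda c:(c[0]*300/790+130-.3,c[1]*180/474+75-.3)
for n,c,z in[("FL",(478,30),.2),("FR",(455,411),.2),("BR",(679,425),.2),("bFL",(480,123),.06),("bFR",(466,410),.06),("bBR",(595,416),.06),("bBL",(605,127),.06),("div1",(477,216),.06),("div1b",(600,222),.06),("walnut3",(142,290),.15),("yel",(305,290),.02),("ribbon",(360,433),.04)]:
    print(n,np.round(onz("top",f(c),z),4))
W=cloud("top",np.load("top0.npy"));
for cam in("top","scene"):
    D=np.load(cam+"0.npy");W=cloud(cam,D).reshape(-1,3)
    # front bar: left edge of z~.2 points along x
    k=(W[:,2]>.188)&(W[:,2]<.208)&(W[:,1]>-.12)&(W[:,1]<.05)&(W[:,0]>.38)&(W[:,0]<.85)
    P=W[k]; xs=[];ys=[]
    for a in np.arange(.40,.84,.02):
        q=P[(P[:,0]>=a)&(P[:,0]<a+.02)]
        if len(q)>3: xs.append(a+.01);ys.append(np.percentile(q[:,1],92))
    print(cam,np.round(xs,2),np.round(ys,3))
E
```

```text
FL [ 0.8177 -0.0882  0.2   ]
FR [ 0.4027 -0.0515  0.2   ]
BR [ 0.3804 -0.2754  0.2   ]
bFL [ 0.7714 -0.086   0.06  ]
bFR [ 0.4238 -0.0586  0.06  ]
bBR [ 0.4116 -0.2049  0.06  ]
bBL [ 0.7605 -0.2359  0.06  ]
div1 [ 0.6545 -0.0786  0.06  ]
div1b [ 0.6416 -0.2233  0.06  ]
walnut3 [0.5538 0.2832 0.15  ]
yel [0.5824 0.1316 0.02  ]
ribbon [0.4046 0.0647 0.04  ]
top [0.41 0.43 0.45 0.47 0.49 0.51 0.53 0.55 0.57 0.59 0.61 0.63 0.65 0.67
 0.69 0.71 0.73 0.75 0.77 0.79 0.81] [-0.045 -0.048 -0.049 -0.052 -0.053 -0.053 -0.057 -0.057 -0.06  -0.061
 -0.064 -0.062 -0.065 -0.066 -0.069 -0.07  -0.073 -0.074 -0.075 -0.078
 -0.079]
scene [0.41 0.43 0.45 0.47 0.49 0.51 0.53 0.55 0.57 0.59 0.61 0.63 0.65 0.67
 0.69 0.71 0.73 0.75 0.77 0.79 0.81] [-0.041 -0.047 -0.048 -0.05  -0.052 -0.054 -0.056 -0.057 -0.06  -0.061
 -0.064 -0.065 -0.067 -0.069 -0.07  -0.073 -0.074 -0.076 -0.078 -0.08
 -0.08 ]
```

```bash
cat >> h.py <<'E'
UP=np.array([0,0,1.])
def tool(heading,pitch,lip=None,grip=None,lean=40,g=.019,back=0,gx=-.105,gz=.038):
    """tool pose for scoop heading/pitch(nose down) deg, position by lip or grip"""
    S=R.from_euler('z',heading,degrees=True)*R.from_euler('y',pitch,degrees=True)
    M=S.as_matrix();f,y,u=M.T;l=np.radians(lean)
    z=np.sin(l)*f-np.cos(l)*u;x=np.cross(y,z)
    if grip is None: grip=np.array(lip)+S.apply([gx-.055,0,gz-.0325])
    return np.array(grip)+(g-back)*z, R.from_matrix(np.c_[x,y,z])
def delta(p,r,n=1,st=None):
    st=st or ctrl.get_state();r0=R.from_quat(st["tcp_rot"])
    d=r0.inv().apply(p-st["eef_pos"]);w=(r0.inv()*r).as_rotvec()
    print("t",round(st["time"],2),"rows",[[round(float(v)*k/n,3) for v in(*d,*w)] for k in range(1,n+1)])
GRIP=np.array([.457,.369,.126]);H=-38.4
E
python3 - <<'E'
from h import *
p,r=tool(H,0,grip=GRIP,back=.1);delta(p,r,1)
E
```

```text
t 1.6 rows [[-0.296, -0.178, 0.014, 0.141, -0.688, 0.388]]
```

Request:
{"fn": "carry_out", "kwargs": {
  "deltas": [-0.06,-0.036,0.003,0.023,-0.115,0.065,-0.12,-0.072,0.006,0.046,-0.23,0.13,-0.18,-0.108,0.009,0.07,-0.344,0.194,-0.24,-0.144,0.012,0.11,-0.54,0.3,-0.296,-0.178,0.014,0.141,-0.688,0.388],
  "grip": 100
}}

```text
time: 2.22
eef_pos: [0.3946, 0.4247, 0.1898]
tcp_rot: [0.305, 0.892, -0.109, 0.315]
contact_force: [-0.8, -0.0, -0.6]
opening: 1.005
finger_force: 0.0
```

Request:
{"fn": "carry_out", "kwargs": {
  "deltas": [0,0,0,0,0,0,0,0,0,0,0,0]
}}

```text
time: 2.48
eef_pos: [0.3932, 0.4264, 0.1891]
tcp_rot: [0.304, 0.894, -0.108, 0.312]
contact_force: [0.1, -0.1, 0.2]
opening: 1.002
finger_force: 0.0
```

Run:
```python
from h import *
p,r=tool(H,0,grip=GRIP,back=.1);delta(p,r,1)
s=ctrl.get_state();I,D=ctrl.read_camera("wrist");cv2.imwrite("pics/w1.png",I[...,::-1]);W=cloud("wrist",D,s)
print(s["qpos"])
x,y,z=[W[...,i] for i in range(3)]
reg=(x>.37)&(x<.65)&(y>.2)&(y<.45)
dark=reg&(I.max(-1)<70)&(z>.128)&(z<.145);P=W[dark][:,:2];print(len(P),cv2.minAreaRect(P.astype(np.float32)*1000),np.median(z[dark]))
al=reg&(z>.1);print(cv2.minAreaRect(W[al][:,:2].astype(np.float32)*1000))
for n in("scoop_grip","walnut1"):
  for q in ctrl.find_in("wrist",n)[:2]:
    u,v=q["uv"];print(n,u,v,q["score"],W[int(v),int(u)])
```

```text
t 2.48 rows [[-0.026, -0.006, 0.022, 0.006, -0.024, 0.013]]
[ 0.95221487  0.17533624  1.84905472 -0.71766248  1.24675153  0.31991924]
1449 ((498.8065185546875, 347.7460021972656), (49.52349090576172, 174.16470336914062), 51.6033821105957) 0.13674722233685377
((503.0804138183594, 332.48468017578125), (73.12395477294922, 200.8634033203125), 51.676517486572266)
scoop_grip 311.2 236.3 0.88 [0.46773327 0.36055323 0.13730453]
scoop_grip 47.2 8.7 0.55 [0.24372281 0.31794131 0.04980567]
walnut1 309.7 280.9 0.65 [0.54714468 0.29443062 0.1394163 ]
walnut1 311.3 267.5 0.55 [0.52438873 0.31536387 0.13650119]
```

View pics/w1.png

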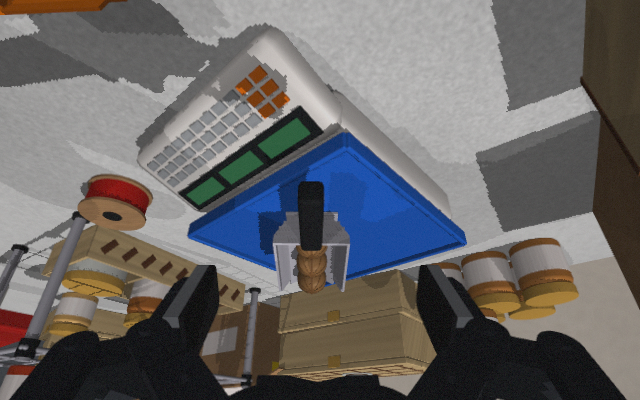

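Request:
{"fn": "carry_out", "kwargs": {
  "deltas": [-0.026,-0.006,0.022,0.006,-0.024,0.013,-0.026,-0.006,0.022,0.006,-0.024,0.013]
}}

```text
time: 2.88
eef_pos: [0.4168, 0.4, 0.1882]
tcp_rot: [0.31, 0.887, -0.113, 0.323]
contact_force: [-0.4, 0.1, 0.0]
opening: 0.996
finger_force: 0.0
```

Run:
```python
from h import *
p,r=tool(H,0,grip=GRIP,g=.0205);delta(p,r,1)
```

```text
t 2.88 rows [[0.001, 0.001, 0.101, -0.001, 0.001, -0.001]]
```

Request:
{"fn": "carry_out", "kwargs": {
  "deltas": [0.001,0.001,0.03,0,0,0,0.001,0.001,0.06,0,0,0,0.001,0.001,0.085,0,0,0,0.001,0.001,0.101,0,0,0,0.001,0.001,0.101,0,0,0]
}}

```text
time: 3.5
eef_pos: [0.4672, 0.3609, 0.1092]
tcp_rot: [0.309, 0.887, -0.114, 0.323]
contact_force: [0.6, 0.5, 0.4]
opening: 1.001
finger_force: 0.0
```

Run:
```python
from h import *
p,r=tool(H,0,grip=GRIP,g=.0205);delta(p,r,1)
```

```text
t 3.5 rows [[-0.001, 0.0, -0.001, -0.002, 0.001, 0.0]]
```

Request:
{"fn": "carry_out", "kwargs": {
  "deltas": [0,0,0,0,0,0,0,0,0,0,0,0,0,0,0,0,0,0,0,0,0,0,0,0,0,0,0,0,0,0],
  "grip": 0,
  "grip_force": 100
}}

```text
time: 4.12
eef_pos: [0.4675, 0.3616, 0.1107]
tcp_rot: [0.309, 0.887, -0.113, 0.324]
contact_force: [-3.6, 1.0, 3.1]
opening: 0.189
finger_force: 98.0
```

Request:
{"fn": "carry_out", "kwargs": {
  "deltas": [0,0,0,0,0,0,0,0,0,0,0,0,0,0,0,0,0,0]
}}

```text
time: 4.5
eef_pos: [0.4674, 0.3617, 0.1105]
tcp_rot: [0.309, 0.887, -0.113, 0.323]
contact_force: [-4.8, 2.8, 5.7]
opening: 0.189
finger_force: 98.3
```

Run:
```python
from h import *
s=ctrl.get_state();print(s);r=R.from_quat(s["tcp_rot"]).inv()
for k in(.03,.06,.09): print(np.round(r.apply([0,0,k]),3))
```

```text
{'time': 4.5, 'qpos': array([ 0.79012836,  0.24906604,  1.93328154, -0.82912699,  1.05011275,
        0.35434814]), 'dq': array([ 3.73559077e-05, -1.04467245e-03,  1.23948758e-03, -2.93934145e-03,
       -2.80179257e-04,  6.92797880e-04]), 'joint_efforts': array([-2.95960978e+00, -3.18235481e+01, -2.30937427e+01, -1.38878223e+00,
        3.75862503e-01, -3.24771005e-03]), 'eef_pos': array([0.4674167 , 0.36165579, 0.11052032]), 'tcp_rot': array([ 0.30931696,  0.88714609, -0.11254649,  0.32346271]), 'contact_force': array([-4.80206812,  2.75918712,  5.66389181]), 'wrist_torque': array([ 0.20485019,  0.41065871, -0.10536487]), 'finger_force': 98.34611235943157, 'opening': 0.18907701081438624}
[-0.019  0.    -0.023]
[-0.039  0.    -0.046]
[-0.058  0.    -0.069]
```

Request:
{"fn": "carry_out", "kwargs": {
  "deltas": [-0.003,0,-0.004,0,0,0,-0.01,0,-0.012,0,0,0,-0.021,0,-0.025,0,0,0,-0.032,0,-0.038,0,0,0,-0.039,0,-0.046,0,0,0]
}}

```text
time: 5.12
eef_pos: [0.4681, 0.3613, 0.1724]
tcp_rot: [0.31, 0.887, -0.112, 0.324]
contact_force: [0.3, -0.1, -4.3]
opening: 0.19
finger_force: 98.2
```

Run:
```python
from h import *
s=ctrl.get_state();print(s["contact_force"],s["finger_force"],s["eef_pos"])
I,D=ctrl.read_camera("wrist");s2=ctrl.get_state();cv2.imwrite("pics/w2.png",I[...,::-1]);W=cloud("wrist",D,s)
# scoop frame estimate: tool->scoop points; heel/rim heights
p0=s["eef_pos"];r=R.from_quat(s["tcp_rot"])
f,y,u=R.from_euler('z',H,degrees=True).as_matrix().T
g=p0-.0205*r.as_matrix()[:,2]
L=(W-g)@np.c_[f,y,u]; L[...,0]-=.105;L[...,2]+=.038
blk=(I.max(-1)<70)&(np.abs(L[...,1])<.008)&(np.abs(L[...,2]-.049)<.03)&(L[...,0]>-.15)&(L[...,0]<-.06)
Q=L[blk];print(len(Q));print(np.polyfit(Q[:,0],Q[:,2],1) if len(Q) else 0)
for a,b in((-.147,-.12),(-.12,-.09),(-.09,-.064)):
    q=Q[(Q[:,0]>a)&(Q[:,0]<b)];print(a,len(q),np.median(q[:,2]) if len(q) else 0)
sc=(np.abs(L[...,1])<.045)&(L[...,2]>-.01)&(L[...,2]<.09)&(L[...,0]>-.16)&(L[...,0]<.08)
print(np.percentile(L[sc],[1,50,99],axis=0)); rim=sc&(np.abs(np.abs(L[...,1])-.0355)<.003);Q=L[rim]
for a in(-.05,-.03,-.01,.01,.03):
    q=Q[(Q[:,0]>a)&(Q[:,0]<a+.02)];print(a,len(q),np.percentile(q[:,2],90) if len(q) else 0)
```

```text
[ 0.2876844  -0.05469575 -4.32865691] 98.15956408856437 [0.46813415 0.36133597 0.17239475]
4044
[0.09481269 0.05839868]
-0.147 3024 0.046146523541125174
-0.12 653 0.04815758066749567
-0.09 338 0.04644986056525493
[[-0.15944987 -0.04246279 -0.00027035]
 [-0.14425282 -0.00058809  0.07109294]
 [ 0.02015382  0.0418417   0.08947174]]
-0.05 0 0
-0.03 0 0
-0.01 0 0
0.01 0 0
0.03 0 0
```

View pics/w2.png

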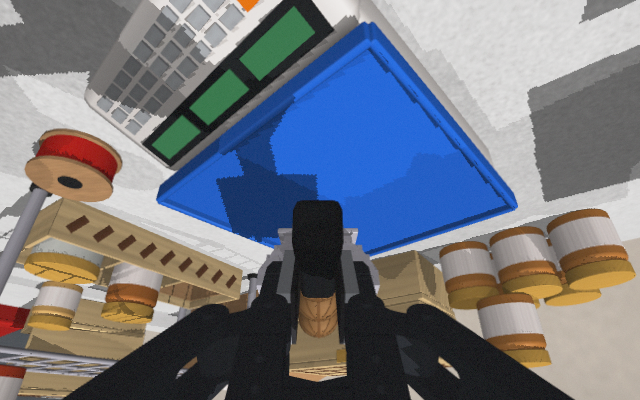

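```bash
cat >> h.py <<'E'
RX=R.from_euler('z',-94.8,degrees=True).apply([1,0,0]);LIN=np.array([.7066,-.1536,0]);HR=-94.8
def lipat(rx,z): return LIN+RX*(rx+.038)+UP*z
def path(p,r,n):
    """eased path, blocks of 5 rows each relative to block start"""
    st=ctrl.get_state();p0=st["eef_pos"];r0=R.from_quat(st["tcp_rot"]);w=(r0.inv()*r).as_rotvec()
    s=[(1-np.cos(np.pi*k/n))/2 for k in range(n+1)];P=[p0+(p-p0)*a for a in s];Q=[r0*R.from_rotvec(w*a) for a in s]
    for b in range(0,n,5):
        o=[]
        for k in range(b+1,min(b+5,n)+1): o+=[round(float(v),3) for v in(*Q[b].inv().apply(P[k]-P[b]),*(Q[b].inv()*Q[k]).as_rotvec())]
        print(o)
E
python3 - <<'E'
from h import *
p,r=tool(HR,0,lip=lipat(-.160,.165),g=.0205);print(p);path(p,r,20)
E
```

```text
[0.72909452 0.11428005 0.15479609]
[-0.002, -0.0, 0.002, 0.004, 0.0, 0.005, -0.006, -0.001, 0.006, 0.016, 0.0, 0.018, -0.014, -0.002, 0.013, 0.035, 0.0, 0.041, -0.025, -0.003, 0.023, 0.061, 0.0, 0.072, -0.038, -0.005, 0.036, 0.093, 0.0, 0.11]
[-0.016, 0.001, 0.015, 0.038, 0.0, 0.045, -0.033, 0.003, 0.031, 0.08, 0.0, 0.095, -0.052, 0.004, 0.049, 0.126, 0.0, 0.149, -0.072, 0.005, 0.068, 0.175, 0.0, 0.207, -0.093, 0.007, 0.087, 0.225, 0.0, 0.265]
[-0.019, 0.011, 0.018, 0.05, 0.0, 0.059, -0.037, 0.022, 0.035, 0.098, 0.0, 0.116, -0.055, 0.032, 0.052, 0.144, 0.0, 0.17, -0.071, 0.041, 0.067, 0.187, 0.0, 0.221, -0.085, 0.05, 0.08, 0.225, 0.0, 0.265]
[-0.01, 0.012, 0.009, 0.032, 0.0, 0.038, -0.017, 0.023, 0.017, 0.058, 0.0, 0.069, -0.023, 0.03, 0.022, 0.077, 0.0, 0.092, -0.027, 0.034, 0.026, 0.089, 0.0, 0.105, -0.028, 0.036, 0.027, 0.093, 0.0, 0.11]
```

Request:
{"fn": "carry_out", "kwargs": {
  "deltas": [-0.002,0,0.002,0.004,0,0.005,-0.006,-0.001,0.006,0.016,0,0.018,-0.014,-0.002,0.013,0.035,0,0.041,-0.025,-0.003,0.023,0.061,0,0.072,-0.038,-0.005,0.036,0.093,0,0.11]
}}

```text
time: 5.8
eef_pos: [0.5064, 0.3237, 0.167]
tcp_rot: [0.374, 0.862, -0.137, 0.314]
contact_force: [0.3, -0.3, -3.3]
opening: 0.191
finger_force: 98.1
```

Request:
{"fn": "carry_out", "kwargs": {
  "deltas": [-0.016,0.001,0.015,0.038,0,0.045,-0.033,0.003,0.031,0.08,0,0.095,-0.052,0.004,0.049,0.126,0,0.149,-0.072,0.005,0.068,0.175,0,0.207,-0.093,0.007,0.087,0.225,0,0.265]
}}

```text
time: 6.42
eef_pos: [0.5991, 0.235, 0.1601]
tcp_rot: [0.517, 0.784, -0.19, 0.285]
contact_force: [0.5, 0.5, -2.4]
opening: 0.193
finger_force: 98.1
```

Request:
{"fn": "carry_out", "kwargs": {
  "deltas": [-0.019,0.011,0.018,0.05,0,0.059,-0.037,0.022,0.035,0.098,0,0.116,-0.055,0.032,0.052,0.144,0,0.17,-0.071,0.041,0.067,0.187,0,0.221,-0.085,0.05,0.08,0.225,0,0.265]
}}

```text
time: 7.05
eef_pos: [0.6913, 0.1474, 0.1534]
tcp_rot: [0.645, 0.683, -0.237, 0.248]
contact_force: [0.4, -0.2, -3.4]
opening: 0.19
finger_force: 98.1
```

Request:
{"fn": "carry_out", "kwargs": {
  "deltas": [-0.01,0.012,0.009,0.032,0,0.038,-0.017,0.023,0.017,0.058,0,0.069,-0.023,0.03,0.022,0.077,0,0.092,-0.027,0.034,0.026,0.089,0,0.105,-0.028,0.036,0.027,0.093,0,0.11]
}}

```text
time: 7.68
eef_pos: [0.7283, 0.1125, 0.151]
tcp_rot: [0.691, 0.636, -0.254, 0.231]
contact_force: [0.3, 0.5, -3.2]
opening: 0.19
finger_force: 98.1
```

Run:
```python
from h import *
s=ctrl.get_state();print(s["qpos"],s["contact_force"],s["eef_pos"])
for c in("top","scene"):
    I,D=ctrl.read_camera(c);cv2.imwrite(f"pics/{c}1.png",I[...,::-1]);W=cloud(c,D)
    np.save(c+"1.npy",D);np.save(c+"1i.npy",I)
    S=R.from_euler('z',HR,degrees=True);o=lipat(-.16,.165)
    L=S.inv().apply((W-o).reshape(-1,3)).reshape(W.shape)+[.055,0,.0325]
    m=(np.abs(L[...,1])<.05)&(L[...,2]>.0)&(L[...,2]<.07)&(L[...,0]>-.06)&(L[...,0]<.08)
    print(c,m.sum(),np.round(np.percentile(L[m],[0,2,50,98,100],axis=0),4))
    for a in(-.05,-.03,-.01,.01,.03):
        q=L[m&(L[...,0]>a)&(L[...,0]<a+.02)];e=q[q[:,2]>.035]
        print(a,len(q),np.round([e[:,1].min(),e[:,1].max(),np.percentile(q[:,2],95)],4) if len(e) else 0)
p,r=tool(HR,0,lip=lipat(-.160,.118),g=.0205);path(p,r,5)
p,r=tool(HR,0,lip=lipat(-.066,.118),g=.0205);path(p,r,10)
a=np.hstack([cv2.resize(cv2.imread("pics/top1.png")[60:260,200:400],(400,400)),cv2.resize(cv2.imread("pics/scene1.png")[60:260,200:400],(400,400))]);cv2.imwrite("pics/c1.png",a)
```

```text
[ 0.24713067  0.65001582  1.29587988 -0.6577773   1.48947759  0.48629887] [ 0.30222826  0.49168555 -3.20998449] [0.72832977 0.11247772 0.15098877]
top 939 [[-0.0598 -0.0397  0.0008]
 [-0.0587 -0.0384  0.0051]
 [-0.0051 -0.0024  0.0285]
 [ 0.0502  0.033   0.0464]
 [ 0.0545  0.0347  0.0518]]
-0.05 173 [-0.0395  0.0347  0.0385]
-0.03 160 [-0.0392  0.0329  0.042 ]
-0.01 178 [-0.0397  0.0336  0.0434]
0.01 164 [-0.0392  0.0342  0.048 ]
0.03 147 [-0.0387  0.0331  0.0437]
scene 897 [[-0.0599 -0.038   0.0007]
 [-0.058  -0.0367  0.0072]
 [-0.0053 -0.0003  0.0314]
 [ 0.0525  0.0353  0.0483]
 [ 0.0568  0.0383  0.0516]]
-0.05 159 [-0.0377  0.0362  0.0401]
-0.03 159 [-0.0377  0.0355  0.0429]
-0.01 164 [-0.038   0.0377  0.0453]
0.01 159 [-0.0376  0.0383  0.0491]
0.03 133 [-0.0355  0.0356  0.0468]
[0.003, 0.0, 0.003, -0.0, 0.0, 0.0, 0.01, 0.0, 0.011, -0.001, 0.001, 0.001, 0.019, 0.001, 0.021, -0.002, 0.002, 0.002, 0.026, 0.001, 0.029, -0.003, 0.003, 0.002, 0.029, 0.001, 0.032, -0.003, 0.004, 0.002]
[-0.001, 0.0, 0.002, -0.0, 0.0, 0.0, -0.004, 0.0, 0.009, -0.0, 0.0, 0.0, -0.009, 0.0, 0.019, -0.001, 0.001, 0.0, -0.015, 0.0, 0.032, -0.001, 0.001, 0.001, -0.021, 0.001, 0.046, -0.002, 0.002, 0.001]
[-0.007, 0.0, 0.014, -0.0, 0.001, 0.0, -0.013, 0.0, 0.027, -0.001, 0.001, 0.001, -0.017, 0.0, 0.038, -0.001, 0.001, 0.001, -0.02, 0.0, 0.044, -0.001, 0.002, 0.001, -0.021, 0.0, 0.046, -0.002, 0.002, 0.001]
```

View pics/c1.png

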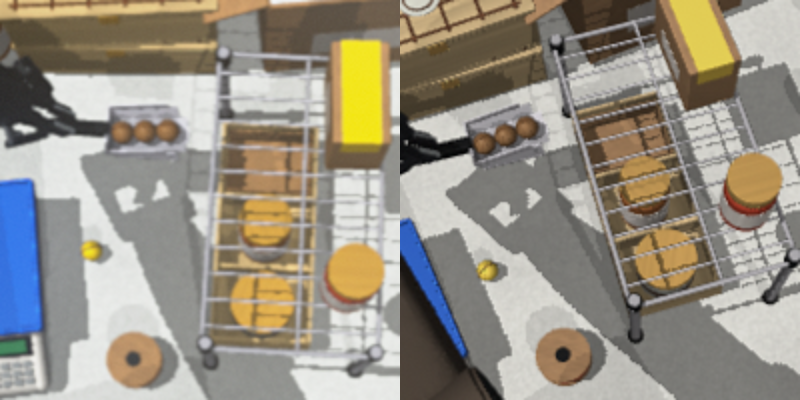

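Request:
{"fn": "carry_out", "kwargs": {
  "deltas": [0.003,0,0.003,0,0,0,0.01,0,0.011,-0.001,0.001,0.001,0.019,0.001,0.021,-0.002,0.002,0.002,0.026,0.001,0.029,-0.003,0.003,0.002,0.029,0.001,0.032,-0.003,0.004,0.002]
}}

```text
time: 8.4
eef_pos: [0.7283, 0.1143, 0.106]
tcp_rot: [0.691, 0.637, -0.253, 0.231]
contact_force: [0.1, 0.6, -2.6]
opening: 0.192
finger_force: 98.1
```

Run:
```python
from h import *
p,r=tool(HR,0,lip=lipat(-.066,.118),g=.0205);path(p,r,10)
```

```text
[-0.002, 0.0, 0.001, -0.0, 0.0, 0.0, -0.007, 0.0, 0.006, -0.0, 0.0, 0.0, -0.015, 0.0, 0.012, -0.0, 0.0, 0.0, -0.025, 0.0, 0.02, -0.001, 0.0, 0.001, -0.037, 0.0, 0.03, -0.001, 0.0, 0.001]
[-0.011, 0.0, 0.009, -0.0, 0.0, 0.0, -0.021, 0.0, 0.017, -0.001, 0.0, 0.001, -0.03, 0.0, 0.024, -0.001, 0.0, 0.001, -0.035, 0.0, 0.028, -0.001, 0.0, 0.001, -0.037, 0.0, 0.03, -0.001, 0.0, 0.001]
```

Request:
{"fn": "carry_out", "kwargs": {
  "deltas": [-0.002,0,0.001,0,0,0,-0.007,0,0.006,0,0,0,-0.015,0,0.012,0,0,0,-0.025,0,0.02,0,0,0,-0.037,0,0.03,-0.001,0,0.001]
}}

```text
time: 9.02
eef_pos: [0.7251, 0.0658, 0.1091]
tcp_rot: [0.692, 0.636, -0.251, 0.232]
contact_force: [1.0, -0.2, -2.8]
opening: 0.189
finger_force: 98.1
```

Request:
{"fn": "carry_out", "kwargs": {
  "deltas": [-0.011,0,0.009,0,0,0,-0.021,0,0.017,0,0,0,-0.03,0,0.024,0,0,0,-0.035,0,0.028,0,0,0,-0.037,0,0.03,-0.001,0,0.001]
}}

```text
time: 9.65
eef_pos: [0.7212, 0.0191, 0.1097]
tcp_rot: [0.692, 0.636, -0.251, 0.232]
contact_force: [-0.3, 0.6, -3.5]
opening: 0.187
finger_force: 98.2
```

```bash
cat >> h.py <<'E'
def arc(wps,st=None):
    """wps: list of (pitch,rx,z); rows relative to block start (measured)"""
    st=ctrl.get_state();print(st["time"],st["eef_pos"])
    pr=[(st["eef_pos"],R.from_quat(st["tcp_rot"]))]+[tool(HR,a,lip=lipat(x,z),g=.0205) for a,x,z in wps]
    for b in range(0,len(wps),5):
        o=[]
        for k in range(b+1,min(b+5,len(wps))+1):
            q=pr[b][1].inv();o+=[round(float(v),3) for v in(*q.apply(pr[k][0]-pr[b][0]),*(q*pr[k][1]).as_rotvec())]
        print(o)
E
python3 - <<'E'
from h import *
n=20
arc([(24*k/n+0,-.066,.118-.012*k/n) for k in range(1,n+1)])
E
```

```text
9.65 [0.72118576 0.01913761 0.10969302]
[0.001, -0.0, -0.002, 0.002, 0.02, -0.002, -0.001, -0.0, -0.003, 0.002, 0.041, -0.002, -0.002, -0.0, -0.005, 0.002, 0.062, -0.002, -0.004, -0.0, -0.007, 0.002, 0.083, -0.002, -0.005, -0.0, -0.009, 0.002, 0.104, -0.002]
[-0.002, 0.0, -0.002, 0.0, 0.021, -0.0, -0.003, 0.0, -0.004, 0.0, 0.042, 0.0, -0.005, 0.0, -0.006, 0.0, 0.063, -0.0, -0.006, 0.0, -0.008, -0.0, 0.084, -0.0, -0.008, 0.0, -0.009, 0.0, 0.105, -0.0]
[-0.002, -0.0, -0.002, -0.0, 0.021, -0.0, -0.003, -0.0, -0.004, -0.0, 0.042, -0.0, -0.005, -0.0, -0.006, -0.0, 0.063, -0.0, -0.007, -0.0, -0.008, -0.0, 0.084, -0.0, -0.008, -0.0, -0.009, -0.0, 0.105, 0.0]
[-0.002, -0.0, -0.002, 0.0, 0.021, 0.0, -0.003, 0.0, -0.004, 0.0, 0.042, 0.0, -0.005, 0.0, -0.006, 0.0, 0.063, 0.0, -0.007, -0.0, -0.007, -0.0, 0.084, -0.0, -0.009, -0.0, -0.009, -0.0, 0.105, 0.0]
```

Request:
{"fn": "carry_out", "kwargs": {
  "deltas": [0.001,0,-0.002,0.002,0.02,-0.002,-0.001,0,-0.003,0.002,0.041,-0.002,-0.002,0,-0.005,0.002,0.062,-0.002,-0.004,0,-0.007,0.002,0.083,-0.002,-0.005,0,-0.009,0.002,0.104,-0.002]
}}

```text
time: 10.28
eef_pos: [0.7214, 0.0214, 0.1203]
tcp_rot: [0.704, 0.648, -0.215, 0.198]
contact_force: [-0.4, -0.1, -3.8]
opening: 0.193
finger_force: 98.1
```

Request:
{"fn": "carry_out", "kwargs": {
  "deltas": [-0.002,0,-0.002,0,0.021,0,-0.003,0,-0.004,0,0.042,0,-0.005,0,-0.006,0,0.063,0,-0.006,0,-0.008,0,0.084,0,-0.008,0,-0.009,0,0.105,0]
}}

```text
time: 10.9
eef_pos: [0.7212, 0.0199, 0.1318]
tcp_rot: [0.714, 0.657, -0.178, 0.163]
contact_force: [-0.3, 0.0, -3.9]
opening: 0.188
finger_force: 98.1
```

Run:
```python
from h import *
n=14
arc([(12+28*k/n,-.066,.112-.012*k/n) for k in range(1,n+1)]+[(40,-.066,.1)])
s=ctrl.get_state();print(s["qpos"],s["contact_force"])
```

```text
10.9 [0.72116919 0.01987906 0.13184965]
[-0.003, -0.0, -0.004, 0.0, 0.034, 0.001, -0.006, -0.0, -0.007, 0.0, 0.069, 0.001, -0.009, -0.0, -0.01, 0.0, 0.104, 0.001, -0.012, -0.0, -0.013, 0.0, 0.138, 0.001, -0.015, -0.0, -0.016, 0.0, 0.173, 0.001]
[-0.003, -0.0, -0.003, 0.0, 0.035, 0.0, -0.006, -0.0, -0.006, 0.0, 0.07, 0.0, -0.009, -0.0, -0.01, -0.0, 0.105, 0.0, -0.012, 0.0, -0.012, 0.0, 0.14, 0.0, -0.016, -0.0, -0.015, -0.0, 0.175, 0.0]
[-0.003, 0.0, -0.003, -0.0, 0.035, -0.0, -0.006, 0.0, -0.006, -0.0, 0.07, 0.0, -0.009, 0.0, -0.009, -0.0, 0.105, 0.0, -0.013, 0.0, -0.012, 0.0, 0.14, 0.0, -0.013, 0.0, -0.012, 0.0, 0.14, 0.0]
[ 0.06682325  0.52645836  1.45022419 -0.50420033  1.28239679  0.32488879] [-0.32858731  0.03122117 -3.89160329]
```

Request:
{"fn": "carry_out", "kwargs": {
  "deltas": [-0.003,0,-0.004,0,0.034,0.001,-0.006,0,-0.007,0,0.069,0.001,-0.009,0,-0.01,0,0.104,0.001,-0.012,0,-0.013,0,0.138,0.001,-0.015,0,-0.016,0,0.173,0.001]
}}

```text
time: 11.52
eef_pos: [0.7207, 0.0139, 0.1534]
tcp_rot: [0.727, 0.668, -0.115, 0.106]
contact_force: [-0.3, 0.1, -3.2]
opening: 0.185
finger_force: 98.0
```

Request:
{"fn": "carry_out", "kwargs": {
  "deltas": [-0.003,0,-0.003,0,0.035,0,-0.006,0,-0.006,0,0.07,0,-0.009,0,-0.01,0,0.105,0,-0.012,0,-0.012,0,0.14,0,-0.016,0,-0.015,0,0.175,0]
}}

```text
time: 12.15
eef_pos: [0.7197, 0.0034, 0.1721]
tcp_rot: [0.734, 0.675, -0.051, 0.047]
contact_force: [0.1, -0.7, -3.6]
opening: 0.195
finger_force: 97.9
```

Request:
{"fn": "carry_out", "kwargs": {
  "deltas": [-0.003,0,-0.003,0,0.035,0,-0.006,0,-0.006,0,0.07,0,-0.009,0,-0.009,0,0.105,0,-0.013,0,-0.012,0,0.14,0,-0.013,0,-0.012,0,0.14,0]
}}

```text
time: 12.78
eef_pos: [0.7191, -0.0087, 0.1863]
tcp_rot: [0.737, 0.676, 0.0, 0.001]
contact_force: [0.9, 0.0, -2.9]
opening: 0.193
finger_force: 98.2
```

Request:
{"fn": "carry_out", "kwargs": {
  "deltas": [0,0,0,0,0,0,0,0,0,0,0,0,0,0,0,0,0,0,0,0,0,0,0,0]
}}

```text
time: 13.28
eef_pos: [0.7188, -0.0072, 0.1856]
tcp_rot: [0.736, 0.677, -0.0, 0.0]
contact_force: [0.3, 0.4, -2.3]
opening: 0.188
finger_force: 98.1
```

Run:
```python
from h import *
s=ctrl.get_state();print(s["time"],s["eef_pos"],s["contact_force"])
a=[]
for c in("top","scene"):
    I,D=ctrl.read_camera(c);W=cloud(c,D);a.append(cv2.resize(I[80:240,240:400,::-1],(400,400),interpolation=cv2.INTER_CUBIC))
    for q in ctrl.find_in(c,"walnut1"): u,v=q["uv"];print(c,u,v,round(q["score"],2),np.round(W[int(v),int(u)],3))
cv2.imwrite("pics/c2.png",np.hstack(a))
```

```text
13.275 [ 0.71884024 -0.00719635  0.18564424] [ 0.25168303  0.39429134 -2.28080872]
top 350.3 142.6 0.64 [ 0.705 -0.204  0.042]
top 327.7 151.5 0.44 [ 0.678 -0.13   0.041]
top 319.9 145.3 0.43 [ 0.64  -0.104  0.2  ]
scene 299.4 133.2 0.65 [ 0.711 -0.107  0.046]
scene 308.3 139.9 0.63 [ 0.606 -0.105  0.203]
scene 325.1 128.6 0.4 [ 0.698 -0.194  0.041]
```

View pics/c2.png

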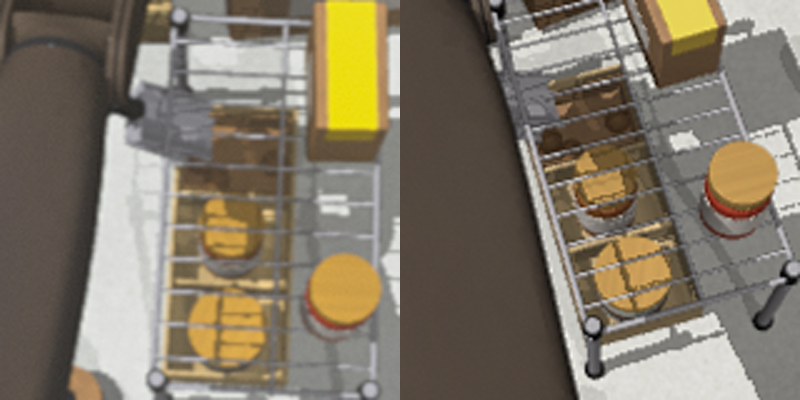

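Run:
```python
from h import *
n=10
arc([(40-40*k/n,-.066,.1+.018*k/n) for k in range(1,n+1)]+[(0,-.066-.14*k/5,.118) for k in range(1,6)])
```

```text
13.475 [ 0.71887559 -0.00745554  0.18573525]
[0.006, -0.0, 0.006, 0.0, -0.069, -0.0, 0.011, -0.0, 0.013, 0.0, -0.139, -0.0, 0.016, -0.0, 0.02, 0.0, -0.209, -0.0, 0.02, -0.0, 0.028, 0.0, -0.278, -0.0, 0.023, -0.0, 0.036, 0.0, -0.348, -0.0]
[0.005, -0.0, 0.007, -0.0, -0.07, -0.0, 0.01, 0.0, 0.014, 0.0, -0.14, 0.0, 0.014, 0.0, 0.022, 0.0, -0.209, 0.0, 0.017, 0.0, 0.029, 0.0, -0.279, 0.0, 0.019, 0.0, 0.037, 0.0, -0.349, -0.0]
[0.021, -0.0, -0.018, 0.0, 0.0, 0.0, 0.043, -0.0, -0.036, 0.0, 0.0, 0.0, 0.064, -0.0, -0.054, 0.0, 0.0, 0.0, 0.086, -0.0, -0.072, 0.0, 0.0, 0.0, 0.107, 0.0, -0.09, 0.0, 0.0, 0.0]
```

Request:
{"fn": "carry_out", "kwargs": {
  "deltas": [0.006,0,0.006,0,-0.069,0,0.011,0,0.013,0,-0.139,0,0.016,0,0.02,0,-0.209,0,0.02,0,0.028,0,-0.278,0,0.023,0,0.036,0,-0.348,0]
}}

```text
time: 14.1
eef_pos: [0.721, 0.0159, 0.1497]
tcp_rot: [0.725, 0.666, -0.128, 0.118]
contact_force: [0.5, -0.6, -1.8]
opening: 0.191
finger_force: 98.3
```

Request:
{"fn": "carry_out", "kwargs": {
  "deltas": [0.005,0,0.007,0,-0.07,0,0.01,0,0.014,0,-0.14,0,0.014,0,0.022,0,-0.209,0,0.017,0,0.029,0,-0.279,0,0.019,0,0.037,0,-0.349,0]
}}

```text
time: 14.72
eef_pos: [0.7217, 0.0213, 0.1082]
tcp_rot: [0.692, 0.636, -0.251, 0.232]
contact_force: [-0.3, 0.5, -2.6]
opening: 0.196
finger_force: 98.3
```

Request:
{"fn": "carry_out", "kwargs": {
  "deltas": [0.016,0,-0.013,0,0,0,0.038,0,-0.031,0,0,0,0.064,0,-0.054,0,0,0,0.086,0,-0.072,0,0,0,0.107,0,-0.09,0,0,0]
}}

```text
time: 15.35
eef_pos: [0.7338, 0.1633, 0.1102]
tcp_rot: [0.692, 0.636, -0.25, 0.232]
contact_force: [0.2, -0.3, -2.6]
opening: 0.191
finger_force: 98.2
```

Run:
```python
from h import *
s=ctrl.get_state();print(s["time"],s["eef_pos"],s["contact_force"])
a=[]
for c in("top","scene"):
    I,D=ctrl.read_camera(c);W=cloud(c,D);a.append(cv2.resize(I[80:240,225:385,::-1],(400,400),interpolation=cv2.INTER_CUBIC))
    for q in ctrl.find_in(c,"walnut1"): u,v=q["uv"];print(c,u,v,round(q["score"],2),np.round(W[int(v),int(u)],3))
cv2.imwrite("pics/c3.png",np.hstack(a))
```

```text
15.35 [0.73376936 0.16327022 0.11019051] [ 0.23699777 -0.25550655 -2.61801306]
top 328.0 149.8 0.64 [ 0.685 -0.134  0.04 ]
top 347.7 144.8 0.52 [ 0.701 -0.195  0.036]
top 244.7 186.7 0.44 [0.575 0.134 0.033]
scene 325.7 126.9 0.57 [ 0.707 -0.198  0.037]
scene 306.4 137.8 0.44 [ 0.694 -0.125  0.035]
scene 245.8 195.4 0.43 [0.577 0.126 0.032]
```

View pics/c3.png

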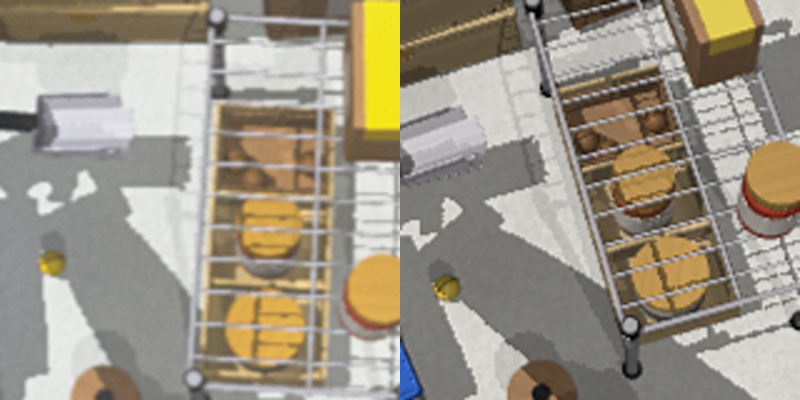

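Run:
```python
from h import *
S=R.from_euler('z',HR,degrees=True);a=[]
for c in("top","scene"):
    I,D=ctrl.read_camera(c);W=cloud(c,D)
    L=S.inv().apply((W-LIN).reshape(-1,3)).reshape(W.shape)
    m=(np.abs(L[...,0])<.068)&(np.abs(L[...,1])<.052)&(L[...,2]<.06)
    G=np.full((14,11),-1.)
    for x,y,z in L[m]:
        i,j=int((x+.07)//.01),int((y+.055)//.01);G[i,j]=max(G[i,j],z*1000)
    print(c);print(G.astype(int))
    a.append(cv2.resize(I[110:165,285:365] if c=="top" else I[100:155,270:350],(790,543)[:2],interpolation=cv2.INTER_CUBIC)[...,::-1])
cv2.imwrite("pics/c4.png",cv2.resize(np.vstack(a),(436,600)))
```

```text
top
[[48 50 24 43 47 46 50 13 26 46 49]
 [49 46 10 36 42 38 38  9 11  8  7]
 [51 40 10 36 44 43 39 13 11 10  8]
 [51 41 40 35 41 39 37 14 10 13  8]
 [49 40 43 42 30 29 10 11  8  9  7]
 [37 44 39 39 34 11  8  9  9 11  9]
 [39 45 32 34  9  9 11 12 10  5 10]
 [38 45 11  8  9  8 10 10  7 10  7]
 [47 37 12  8 10  6  9 10 10 11  9]
 [50 -1 11 10 11  8 14  9 10 10 11]
 [48 -1 10  9 25 37 32 12 10 11  9]
 [47 42 10 30 39 43 41  6  8  9  6]
 [45 -1  9 32 39 40 40 10 10  8  7]
 [50 44 44 44 37 38 32 28 23 14 48]]
scene
[[52 50 50 47 46 47 37 47 49 43 48]
 [54 45 -1 30 41 43 37 28 10  9  9]
 [55 43 -1 42 42 45 41 -1 11 12 10]
 [52 45 41 37 40 40 38  9 10 10  8]
 [53 45 42 42 36  9  9 10 11 11 10]
 [52 46 43 41 38 11  7 13  8  9 10]
 [-1 -1 32 37 10 12 13 14 12 11  9]
 [-1 -1 -1  8 12 11 11 13 10 12 11]
 [-1 -1 -1 10 10 14  8 11 10  9 11]
 [-1 -1 -1 12 13  9 13 10 11 12  9]
 [-1 47 -1 11 36 37 38 12 10 10 10]
 [53 46 -1 29 46 43 43 -1 11 10  9]
 [51 50 -1 27 41 42 41 -1  9  8 10]
 [51 48 45 49 43 45 31 46 41 45 44]]
```

View pics/c4.png

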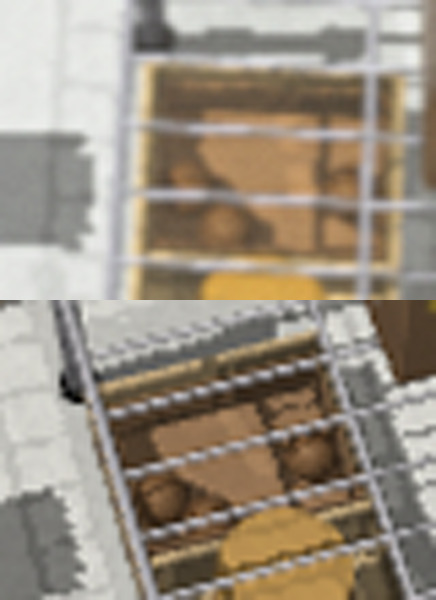

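Run:
```python
from h import *
s=ctrl.get_state();r0=R.from_quat(s["tcp_rot"]);print(np.round(r0.inv().apply([0,0,.065]),3))
import h
# path from raised pose
class C: pass
st=dict(s);st["eef_pos"]=s["eef_pos"]+[0,0,.065]
ctrl2=C();ctrl2.get_state=lambda:st;h.ctrl=ctrl2
h.path(np.array([.4675,.3616,.178]),tool(H,0,grip=GRIP)[1],20)
```

```text
[-0.042  0.    -0.05 ]
[0.001, -0.002, -0.001, -0.004, -0.0, -0.005, 0.003, -0.007, -0.003, -0.015, -0.0, -0.018, 0.007, -0.015, -0.006, -0.034, -0.0, -0.041, 0.013, -0.027, -0.011, -0.06, -0.0, -0.072, 0.02, -0.041, -0.017, -0.093, -0.0, -0.111]
[0.01, -0.015, -0.009, -0.038, -0.0, -0.045, 0.021, -0.032, -0.018, -0.08, -0.0, -0.096, 0.033, -0.05, -0.028, -0.126, -0.0, -0.15, 0.045, -0.07, -0.039, -0.174, -0.0, -0.208, 0.058, -0.09, -0.05, -0.223, -0.0, -0.267]
[0.017, -0.013, -0.015, -0.049, -0.0, -0.059, 0.034, -0.025, -0.029, -0.098, -0.0, -0.117, 0.05, -0.037, -0.043, -0.143, -0.0, -0.171, 0.065, -0.048, -0.056, -0.186, -0.0, -0.222, 0.078, -0.058, -0.067, -0.223, -0.0, -0.267]
[0.013, -0.003, -0.011, -0.032, -0.0, -0.038, 0.023, -0.005, -0.02, -0.058, -0.0, -0.069, 0.03, -0.007, -0.026, -0.077, -0.0, -0.092, 0.035, -0.008, -0.03, -0.089, -0.0, -0.106, 0.037, -0.008, -0.031, -0.093, -0.0, -0.111]
```

Request:
{"fn": "carry_out", "kwargs": {
  "deltas": [-0.008,0,-0.01,0,0,0,-0.02,0,-0.024,0,0,0,-0.032,0,-0.038,0,0,0,-0.042,0,-0.05,0,0,0,-0.042,0,-0.05,0,0,0]
}}

```text
time: 16.27
eef_pos: [0.7341, 0.1601, 0.1775]
tcp_rot: [0.693, 0.636, -0.25, 0.233]
contact_force: [0.4, -0.2, -1.8]
opening: 0.191
finger_force: 98.3
```

Request:
{"fn": "carry_out", "kwargs": {
  "deltas": [0.001,-0.002,-0.001,-0.004,0,-0.005,0.003,-0.007,-0.003,-0.015,0,-0.018,0.007,-0.015,-0.006,-0.034,0,-0.041,0.013,-0.027,-0.011,-0.06,0,-0.072,0.02,-0.041,-0.017,-0.093,0,-0.111]
}}

```text
time: 16.9
eef_pos: [0.6933, 0.19, 0.1735]
tcp_rot: [0.643, 0.685, -0.234, 0.249]
contact_force: [0.3, -0.7, -2.5]
opening: 0.192
finger_force: 98.2
```

Request:
{"fn": "carry_out", "kwargs": {
  "deltas": [0.01,-0.015,-0.009,-0.038,0,-0.045,0.021,-0.032,-0.018,-0.08,0,-0.096,0.033,-0.05,-0.028,-0.126,0,-0.15,0.045,-0.07,-0.039,-0.174,0,-0.208,0.058,-0.09,-0.05,-0.223,0,-0.267]
}}

```text
time: 17.52
eef_pos: [0.5982, 0.2612, 0.1749]
tcp_rot: [0.514, 0.787, -0.188, 0.286]
contact_force: [0.4, 1.0, -2.4]
opening: 0.193
finger_force: 98.3
```

Request:
{"fn": "carry_out", "kwargs": {
  "deltas": [0.017,-0.013,-0.015,-0.049,0,-0.059,0.034,-0.025,-0.029,-0.098,0,-0.117,0.05,-0.037,-0.043,-0.143,0,-0.171,0.065,-0.048,-0.056,-0.186,0,-0.222,0.078,-0.058,-0.067,-0.223,0,-0.267]
}}

```text
time: 18.15
eef_pos: [0.5044, 0.3324, 0.1764]
tcp_rot: [0.37, 0.864, -0.135, 0.314]
contact_force: [-0.1, 0.4, -2.5]
opening: 0.192
finger_force: 98.2
```

Request:
{"fn": "carry_out", "kwargs": {
  "deltas": [0.013,-0.003,-0.011,-0.032,0,-0.038,0.023,-0.005,-0.02,-0.058,0,-0.069,0.03,-0.007,-0.026,-0.077,0,-0.092,0.035,-0.008,-0.03,-0.089,0,-0.106,0.037,-0.008,-0.031,-0.093,0,-0.111]
}}

```text
time: 18.77
eef_pos: [0.4668, 0.3614, 0.1765]
tcp_rot: [0.308, 0.888, -0.113, 0.323]
contact_force: [0.1, -0.2, -1.9]
opening: 0.188
finger_force: 98.2
```

Run:
```python
from h import *
s=ctrl.get_state();print(s["eef_pos"])
r=R.from_quat([.30931696,.88714609,-.11254649,.32346271])
path(np.array([.4685,.3616,.116]),r,10)
```

```text
[0.46675425 0.36142657 0.17649218]
[0.001, 0.0, 0.001, -0.0, -0.0, 0.0, 0.004, 0.0, 0.005, -0.0, -0.0, 0.0, 0.008, 0.0, 0.01, -0.0, -0.0, 0.0, 0.013, 0.0, 0.016, -0.0, -0.001, 0.001, 0.019, 0.001, 0.024, -0.0, -0.001, 0.001]
[0.006, 0.0, 0.007, -0.0, -0.0, 0.0, 0.011, 0.0, 0.014, -0.0, -0.001, 0.001, 0.015, 0.001, 0.019, -0.0, -0.001, 0.001, 0.018, 0.001, 0.022, -0.0, -0.001, 0.001, 0.019, 0.001, 0.024, -0.0, -0.001, 0.001]
```

Request:
{"fn": "carry_out", "kwargs": {
  "deltas": [0.001,0,0.001,0,0,0,0.004,0,0.005,0,0,0,0.008,0,0.01,0,0,0,0.013,0,0.016,0,-0.001,0.001,0.019,0.001,0.024,0,-0.001,0.001]
}}

```text
time: 19.4
eef_pos: [0.4681, 0.3615, 0.1451]
tcp_rot: [0.309, 0.887, -0.113, 0.323]
contact_force: [-1.0, -0.8, -2.6]
opening: 0.187
finger_force: 98.3
```

Request:
{"fn": "carry_out", "kwargs": {
  "deltas": [0.006,0,0.007,0,0,0,0.011,0,0.014,0,-0.001,0.001,0.015,0.001,0.019,0,-0.001,0.001,0.018,0.001,0.022,0,-0.001,0.001,0.019,0.001,0.024,0,-0.001,0.001]
}}

```text
time: 20.02
eef_pos: [0.4695, 0.3619, 0.1153]
tcp_rot: [0.309, 0.887, -0.113, 0.324]
contact_force: [-0.8, 0.5, -1.1]
opening: 0.187
finger_force: 98.2
```

Request:
{"fn": "carry_out", "kwargs": {
  "deltas": [0,0,0,0,0,0]
}}

```text
time: 20.15
eef_pos: [0.4696, 0.3618, 0.1156]
tcp_rot: [0.309, 0.887, -0.113, 0.324]
contact_force: [0.9, -0.8, -2.2]
opening: 0.191
finger_force: 98.2
```

Lower about 1 mm per row until contact.

Request:
{"fn": "carry_out", "kwargs": {
  "deltas": [0.0006,0,0.0008,0,0,0,0.0013,0,0.0015,0,0,0,0.0019,0,0.0023,0,0,0,0.0026,0,0.0031,0,0,0]
}}

```text
time: 20.65
eef_pos: [0.4695, 0.362, 0.1115]
tcp_rot: [0.309, 0.887, -0.113, 0.324]
contact_force: [-0.9, 0.2, -0.9]
opening: 0.192
finger_force: 98.1
```

Request:
{"fn": "carry_out", "kwargs": {
  "deltas": [0.0006,0,0.0008,0,0,0,0.0006,0,0.0008,0,0,0]
}}

```text
time: 20.9
eef_pos: [0.4696, 0.362, 0.1108]
tcp_rot: [0.309, 0.887, -0.113, 0.324]
contact_force: [-1.6, 0.5, 2.0]
opening: 0.191
finger_force: 98.5
```

Request:
{"fn": "carry_out", "kwargs": {
  "deltas": [0.0003,0,0.0004,0,0,0,0.0003,0,0.0004,0,0,0],
  "grip_force": 20
}}

```text
time: 21.15
eef_pos: [0.4696, 0.3621, 0.1105]
tcp_rot: [0.309, 0.887, -0.112, 0.324]
contact_force: [-4.2, 1.7, 5.1]
opening: 0.188
finger_force: 98.9
```

Request:
{"fn": "carry_out", "kwargs": {
  "deltas": [0,0,0,0,0,0,0,0,0,0,0,0,0,0,0,0,0,0,0,0,0,0,0,0],
  "grip": 100
}}

```text
time: 21.65
eef_pos: [0.4695, 0.3615, 0.1095]
tcp_rot: [0.309, 0.887, -0.113, 0.323]
contact_force: [1.1, 0.6, 0.2]
opening: 0.994
finger_force: 0.0
```

Request:
{"fn": "carry_out", "kwargs": {
  "deltas": [0,0,-0.01,0,0,0,0,0,-0.03,0,0,0,0,0,-0.06,0,0,0,0,0,-0.1,0,0,0,0,0,-0.12,0,0,0]
}}

```text
time: 22.28
eef_pos: [0.4083, 0.4118, 0.205]
tcp_rot: [0.309, 0.887, -0.11, 0.324]
contact_force: [-0.3, 0.4, -0.8]
opening: 1.002
finger_force: 0.0
```

Run:
```python
from h import *
s=ctrl.get_state();print(s["contact_force"],s["opening"],s["eef_pos"])
a=[]
for c in("scene","wrist"):
    st=ctrl.get_state();I,D=ctrl.read_camera(c);W=cloud(c,D,st)
    x,y,z=[W[...,i] for i in range(3)]
    al=(x>.37)&(x<.65)&(y>.2)&(y<.45)&(z>.1)&(z<.16);print(c,cv2.minAreaRect(W[al][:,:2].astype(np.float32)*1000),np.percentile(z[al],[2,50,98]))
    a.append(I[...,::-1] if c=="wrist" else cv2.resize(I[100:300,100:420,::-1],(640,400)))
cv2.imwrite("pics/c5.png",cv2.resize(np.vstack(a),(480,600)))
```

```text
[-0.29386527  0.42089474 -0.8349875 ] 1.002317127494748 [0.40834542 0.41183625 0.20496518]
scene ((509.2232666015625, 335.1142578125), (240.9019012451172, 187.9519500732422), 79.36477661132812) [0.10177084 0.12262301 0.14433521]
wrist ((507.04052734375, 331.3817138671875), (73.06254577636719, 204.72018432617188), 51.611595153808594) [0.10598072 0.1246472  0.14072307]
```

View pics/c5.png

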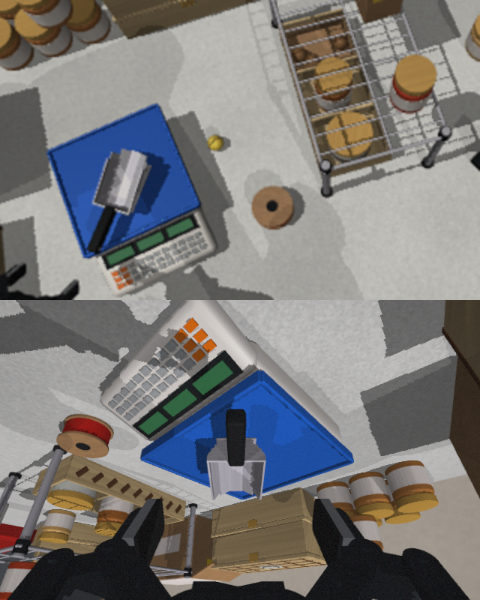

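The empty scoop stands upright on the tray, the walnuts are in the liner, and the gripper is clear.

```bash
python3 -c "
from plant import ctrl;print(ctrl.sign_off())"
```

```text
the job is handed in; nothing more can be done
None
```

I poured all three walnuts into the liner and stood the empty scoop back upright on the scale tray. The rack and other goods showed no sign of contact, and I handed the job in at about 22 s of the 58 s allowed.

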